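# Latch the filter hatch of the polishing-dust extractor

## Task

The filter hatch on top of the dust extractor is sprung a little open. Put a closed fingertip in the slot of its round latch, press the hatch down onto its gasket, and while holding it down turn the latch a quarter turn clockwise (seen from above) to its stop so that the hatch stays locked; then take the hand away. Only press and turn: do not raise the hatch, and leave the jewellery and tools lying around it where they are.

Things in the scene. Friction and masses are not known exactly. Their poses are not given: they have to be found in the camera images.
- extractor: Dust extractor fixed on the counter: grey steel housing 340 (x) x 420 (y) x 180 mm high, in another place and yaw each time. Origin: centre of its underside. +x points to its back, +y to its left side, +z up; the front (-x) looks roughly at the robot. The filter hatch lies on its 180 mm high deck. A capped inlet 80 mm across rises to z = 225 mm at x = +105, y = +148 mm.
- hatch_home (a point): Point fixed on the extractor (at x = -85, y = -50, z = 186 mm; axes parallel to the extractor's): where the centre of the latch's slot floor lies once the hatch is pressed home. The hatch is a white panel 240 (x) x 260 (y) x 10 mm; shut, its top is 196 mm above the counter. Its hinge line runs along y, 185 mm to the +x side of this point and at its height; the free edge is at -x.
- latch_slot (a point): Centre of the slot floor, on the latch axis. The latch is a round aluminium dial 86 mm across, flush in a black square frame 108 mm wide, both 6 mm above the panel. Its straight slot is 32 mm wide, 74 mm long, closed at both ends, 16 mm deep, with a flat dark floor. y runs along the slot, x across, z out of the dial; they turn with the latch and tilt with the hatch. A black pip marks the -y end.
- latch (a joint): Turn of the latch (rad), growing clockwise from above. 0 = open: slot along the extractor's y, pip end at -y (starts 0 to 0.3). 1.571 = locked, at its stop: slot along the extractor's x, pip end at -x. Stays where left; friction 0.06 N m. From about 0.6 on its cam tongue goes under a keeper in the housing if joint hatch is below 0.019, and holds the hatch; with the hatch higher it turns or jams above it and cannot latch.
- hatch (a joint): Opening of the hatch (rad) about its hinge. 0 = pressed home, a firm stop on its gasket. Unlatched, springs hold it at 0.09 to 0.13, the latch 17 to 24 mm high; pressing it home takes 8 to 12 N at the latch, and let go unlatched it springs open again. Latched it rests at about 0.02.
- bangle: Thin brass bangle, 68 mm across, 8 mm high, lying on the extractor's deck beside the hatch. Origin: centre of its underside. Not to be disturbed.
- tin: Round aluminium tin, 56 mm across, 35 mm high, on the deck beside the hatch. Origin: centre of its underside. Not to be disturbed.
- cuff: Silver bangle, 72 mm across, 16 mm high, on the counter in front of the extractor. Origin: centre of its underside. Not to be disturbed.
- loupe: Folded steel loupe, 62 x 26 x 18 mm, on the counter in front of the extractor. Origin: centre of its underside. Not to be disturbed.
- hammer: Small hammer 200 mm long lying on the counter at the extractor's right side (seen from the robot). Origin: centre of its underside. Not to be disturbed.
- brush: Brass hand brush 170 mm long lying on the counter at the extractor's left side. Origin: centre of its underside. Not to be disturbed.
- bottle: Amber bottle, 54 mm across, 130 mm high, on the counter to the right of the extractor. Origin: centre of its underside. Not to be disturbed.
- ring_box: Closed dark ring box, 55 x 55 x 41 mm, on the counter to the left of the extractor. Origin: centre of its underside. Not to be disturbed.

How it is judged:
By the outcome, as a careful person would: the job done as asked, in the order asked, and still so for the second after the job is handed in, with the robot touching nothing.
It also fails if it takes over 51 s, if anything falls off the work surface, if the arm or the gripper's body presses on something with over 40 N, if the wrist force passes 120 N, or if a joint passes its speed limit or range.

## Robot

A 6-joint arm with a two-finger parallel gripper is mounted at the origin on the work surface. World frame = base frame: x ahead of the robot, y to its left, z up, the work surface at z = 0. Lengths are in m, angles in degrees, forces in N, time in s.
With the tool pointing down it reaches from about 0.4 to 0.825 m from the base axis. Payload 7 kg.
Tool frame: the origin (TCP) lies midway between the tips of the shut fingers; the grasp point (between the pads) lies 19 mm behind it; z points along the fingers, y is the direction in which the jaws open and shut (so a half turn about z gives the same grasp; the last joint's range is limited). The gripper opens to 88 mm and grips with 3 to 60 N. Pads are 19 mm wide; open, the fingers measure 130 mm over their backs; the gripper's body (78 mm by 193 mm) begins 47 mm behind the grasp point.
Start: joints at [-46.633, 20.546, 0.682, 0, -70.136, -16.507], TCP at [0.305, -0.602, 0.227] pointing down, gripper open.
Joint ranges: [-176.03, 176.03], [-82.01, 121.73], [-58.28, 71.71], [-173.87, 95.51], [-174.79, -0.11], [-173.66, 173.66]. Speed limits (degrees/s): [136.94, 136.94, 172.46, 180, 180, 180].

## Interface

Orientations are given as a 3x3 rotation matrix whose columns are the frame's x, y, z axes.
In Python, from rig import robot gives the robot as it stands. Calls block until the motion is done:
- robot.goto(position, orientation): joint-space move of the TCP to a pose.
- robot.servo_line(position, ori=None, speed=0.15): straight line of the TCP; ori=None keeps the orientation; speed is the mean speed in m/s.
- robot.movej(angles): joint-space move.
- robot.move_gripper(opening): opening from 0.0 (shut) to 1.0 (fully open); the grip force is fixed at half the most; returns when the fingers have stopped.
- robot.dwell(seconds).
- robot.ik(position, orientation): joint angles nearest the present ones, or None.
- robot.grab_frame(name): name is "scene" or "top"; returns (picture, depth): 420x560x3 uint8, red, green, blue; 420x560 float32, m along the optical axis (not along the pixel's ray), 0 where there is no reading.
- robot.camera_info(name): a dict with "vfov" (degrees; the focal length in pixels is half the picture's height over the tangent of half this angle, whatever the lens; pixels are square), "cx", "cy" (the principal point, pixels), "view" (4x4, takes a point from world to camera coordinates). Camera axes: x right, y down, z forward; pixel columns grow to the right and rows downward; lengths in m; the calibration is good to about 2 mm. A picture is of the moment at which its call begins. camera_info takes no time and is no camera call.
A pose or a line that the arm cannot do raises robot.Unreachable and nothing moves.
- robot.job_done(): hands the job in, once; it reports no verdict.
Readings, each from a call of its own:
- robot.read_t(): time.
- robot.read_qpos(): joint angles.
- robot.read_qvel(): joint speeds.
- robot.read_effort(): joint torques, N m.
- robot.read_position(): TCP position.
- robot.read_tcp_rot(): TCP orientation.
- robot.read_force(): force on the tool from outside, world axes, zero at the start.
- robot.read_ft_torque(): the same for the moment, N m.
- robot.read_grip_width(): opening from 0.0 (shut) to 1.0 (fully open).
Only numpy, scipy, OpenCV 4.12 (cv2) and the standard library are available. Lean on these libraries where they do the work, as an engineer would, in place of code of your own. Each camera call takes 0.05 s, during which the arm holds its last target. There are 200 camera calls.

## Working session

There is one attempt and no reset: what is moved stays moved. The work goes in short steps, each a Python script; the robot and the scene stay as the last script left them, time stands still between calls to the robot, and variables do not carry over. Pictures are saved under pics/ and viewed, about 8 in all and at most 12, crops included, and the job is handed in when it is done.

```bash
mkdir -p pics; ls; python3 - <<'E'
from rig import robot
import numpy as np,cv2
for n in("scene","top"):
    p,d=robot.grab_frame(n); i=robot.camera_info(n); print(n,i)
    cv2.imwrite(f"pics/{n}0.png",p[:,:,::-1]); np.save(f"pics/{n}0d.npy",d); print((d>0).mean())
E
```

```text
pics
scene {'vfov': 46.34609183312886, 'cx': 285.39628637877263, 'cy': 206.80577725366052, 'view': array([[-0.96203124, -0.27276261,  0.00982081,  0.55856283],
       [-0.18777609,  0.63531406, -0.74907689,  0.20925106],
       [ 0.19808087, -0.72247948, -0.66241027,  1.32097305],
       [ 0.        ,  0.        ,  0.        ,  1.        ]])}
0.9962414965986395
top {'vfov': 45.69906981628565, 'cx': 279.1991778494633, 'cy': 213.83255291612414, 'view': array([[-0.04579365, -0.99894697, -0.00280982,  0.0165963 ],
       [-0.97815478,  0.04541109, -0.20285726,  0.61638062],
       [ 0.20277124, -0.00654114, -0.97920429,  1.64576358],
       [ 0.        ,  0.        ,  0.        ,  1.        ]])}
0.9958715986394557
```

View pics/scene0.png

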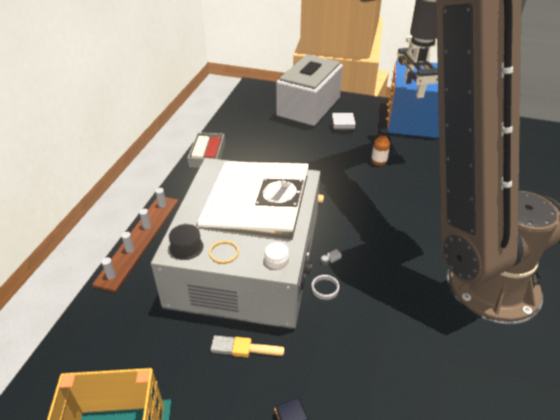

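View pics/top0.png

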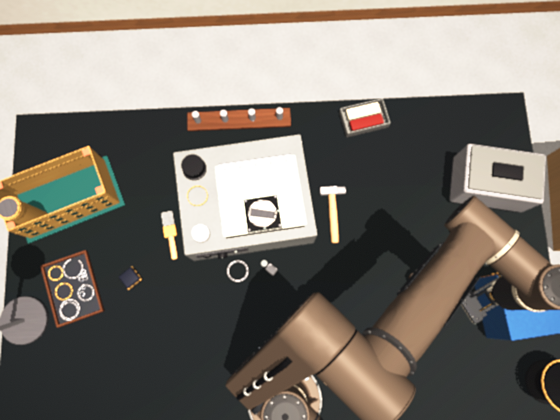

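The top view shows the latch near (263,213), with the slot nearly along image x. The extractor is yawed a few degrees, with the inlet at (193,167), tin at (200,232), bangle at (198,195), cuff at (237,271), loupe at (269,267) and hammer at (333,210). Next I measure from the depth and colour.

```bash
cat > h.py <<'E'
import numpy as np,cv2
from rig import robot
def K(n):
    i=robot.camera_info(n); return 210/np.tan(np.radians(i["vfov"]/2)),i["cx"],i["cy"],i["view"]
def cloud(n,d):
    f,cx,cy,V=K(n); v,u=np.mgrid[0:420,0:560]
    c=np.stack([(u-cx)/f*d,(v-cy)/f*d,d],-1); return (c-V[:3,3])@V[:3,:3]
def ray(n,uv,z):
    f,cx,cy,V=K(n); r=V[:3,:3].T@np.array([(uv[0]-cx)/f,(uv[1]-cy)/f,1]); o=-V[:3,:3].T@V[:3,3]
    return o+r*(z-o[2])/r[2]
def proj(n,p):
    f,cx,cy,V=K(n); c=V[:3,:3]@p+V[:3,3]; return np.array([f*c[0]/c[2]+cx,f*c[1]/c[2]+cy])
E
python3 - <<'E'
from h import *
for n,box in(("top",(165,325,125,270)),("scene",(150,335,150,330))):
    p=cv2.imread(f"pics/{n}0.png"); d=np.load(f"pics/{n}0d.npy"); W=cloud(n,d)
    u0,u1,v0,v1=box; m=np.zeros(d.shape,bool); m[v0:v1,u0:u1]=1
    m&=(W[...,2]>0.165)&(W[...,2]<0.235)&(d>0)
    m=cv2.morphologyEx(m.astype(np.uint8),cv2.MORPH_OPEN,np.ones((5,5)))>0
    P=W[m]; r=cv2.minAreaRect(P[:,:2].astype(np.float32)); print(n,"deck rect",r, cv2.boxPoints(r).round(3).tolist())
    # white panel plane
    g=p.min(2); wm=m&(g>225)
    Q=W[wm]; A=np.c_[Q[:,:2],np.ones(len(Q))]; s=np.linalg.lstsq(A,Q[:,2],rcond=None)[0]
    print(" white n",len(Q),"slope",s[:2],"res",np.std(A@s-Q[:,2]), "z range",np.percentile(Q[:,2],[2,50,98]))
    bm=(m&(p.max(2)<60)).astype(np.uint8); k,l,st,c=cv2.connectedComponentsWithStats(bm)
    for j in range(1,k):
        if st[j,4]>20: print(" black",st[j],c[j].round(1), W[l==j].mean(0).round(3))
    a=(215,315,170,250) if n=="top" else (230,330,160,225)
    cr=p[a[2]:a[3],a[0]:a[1]]; cv2.imwrite(f"pics/{n}crop.png",cv2.resize(cr,None,fx=6,fy=6,interpolation=cv2.INTER_CUBIC))
    
i=[cv2.imread(f"pics/{n}crop.png") for n in("top","scene")]
h=max(x.shape[0] for x in i); cv2.imwrite("pics/crops.png",cv2.resize(np.vstack(i),None,fx=.68,fy=.68))
E
```

```text
top deck rect ((0.6677935719490051, 0.09904876351356506), (0.3434133529663086, 0.422503262758255), 5.925048828125) [[0.4749999940395355, 0.29100000858306885], [0.5189999938011169, -0.1289999932050705], [0.8600000143051147, -0.09300000220537186], [0.8169999718666077, 0.3269999921321869]]
 white n 11022 slope [-0.04365061 -0.04150663] res 0.014670216077939226 z range [0.17370463 0.18801717 0.22342163]
 black [182 156  23  22 338] [192.8 166.2] [0.751 0.256 0.22 ]
 black [261 197  17  12  49] [271.6 200.3] [0.629 0.011 0.218]
 black [245 199  13  15  50] [249.  203.7] [0.621 0.082 0.218]
 black [267 213  13  15  56] [275.  222.3] [0.557 0.003 0.226]
 black [247 217  15  13  56] [251.9 225.6] [0.55  0.075 0.225]
scene deck rect ((0.6649566888809204, 0.09936127066612244), (0.3419851064682007, 0.4277843236923218), 5.714578151702881) [[0.4740000069141388, 0.29499998688697815], [0.515999972820282, -0.12999999523162842], [0.8560000061988831, -0.09600000083446503], [0.8140000104904175, 0.32899999618530273]]
 white n 5359 slope [-0.10550016 -0.02029403] res 0.0036050025181242687 z range [0.19533347 0.20885115 0.22494946]
 black [171 244  18  14 159] [178.5 251.5] [0.757 0.289 0.198]
```

View pics/crops.png

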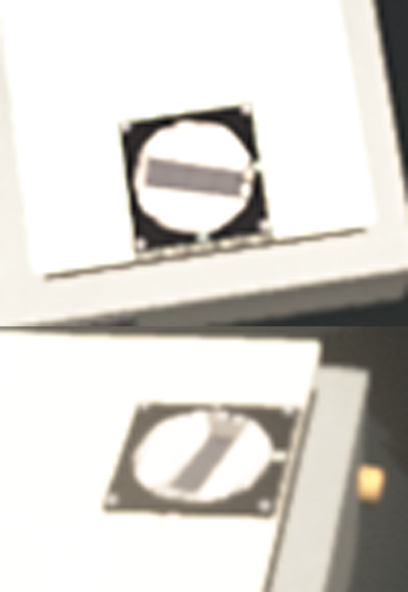

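The crops show the open hatch with the latch in its frame. The pip end of the slot is at the right (crop px ~(243,183)) and already slightly clockwise. The rect sizes, 343x422 mm, match the housing. Now I compute the slot angle, check the joint-6 range for the turn, and move above the latch.

```bash
cat >> h.py <<'E'
def Rt(a): # tool down, tool y at world angle a (deg)
    a=np.radians(a); y=np.array([np.cos(a),np.sin(a),0]); z=np.array([0,0,-1.]); return np.c_[np.cross(y,z),y,z]
E
python3 - <<'E'
from h import *
p=cv2.imread("pics/top0.png"); g=p.max(2)
m=np.zeros(g.shape,np.uint8); m[199:229,245:283]=((g>75)&(g<185))[199:229,245:283]
cv2.circle(z:=np.zeros_like(m),(263,213),14,1,-1); m&=z
k,l,st,c=cv2.connectedComponentsWithStats(m); j=1+st[1:,4].argmax(); print("slot px",st[j],c[j])
v,u=np.nonzero(l==j); Q=np.array([ray("top",(a,b),.206) for a,b in zip(u,v)])
r=cv2.minAreaRect(Q[:,:2].astype(np.float32)); print("slot rect",r)
e=np.linalg.eigh(np.cov(Q[:,:2].T))[1][:,1]; e*=np.sign(e[1]); sa=np.degrees(np.arctan2(e[1],e[0])); print("slot +y dir angle",sa,"centre",Q.mean(0))
bm=np.zeros_like(m); bm[190:235,235:290]=(g<60)[190:235,235:290]
F=np.array([ray("top",(b,a),.222) for a,b in np.argwhere(bm)]); rf=cv2.minAreaRect(F[:,:2].astype(np.float32)); print("frame",rf)
yaw=5.8; print("latch rad",np.radians(90+yaw-sa)*-1)
c=np.cos(np.radians(yaw)); s=np.sin(np.radians(yaw)); R=np.array([[c,-s],[s,c]])
home=np.array([.6665,.0992])+R@[-.085,-.05]; print("home",home)
print("q",robot.read_qpos(),"t",robot.read_t())
for off in(0,180):
    for a in(sa,90+yaw,60,30,yaw,yaw-20,yaw-30):
        q=robot.ik([*home,.19],Rt(a+off)); print(off,round(a,1),None if q is None else np.round(q,1))
E
```

```text
slot px [251 209  24   9 136] [262.21323529 213.30882353]
slot rect ((0.5904726982116699, 0.04167894646525383), (0.07236433029174805, 0.019471071660518646), 78.63007354736328)
slot +y dir angle 79.94414674887459 centre [0.59107279 0.04229601 0.206     ]
frame ((0.5887844562530518, 0.04258415475487709), (0.09561975300312042, 0.09856148064136505), 5.606296539306641)
latch rad -0.2767368449451857
home [0.58698795 0.04086618]
q [-4.66326033e+01  2.05885121e+01  6.40232762e-01 -1.61950155e-02
 -7.01365677e+01 -1.65086137e+01] t 0.1
0 79.9 [  23.    14.   -13.6    0.   -62.4 -123.1]
0 95.8 [  23.    14.   -13.6    0.   -62.4 -107.2]
0 60 [  23.    14.   -13.6    0.   -62.4 -143. ]
0 30 [  23.    14.   -13.6    0.   -62.4 -173. ]
0 5.8 [ 23.   14.  -13.6   0.  -62.4 162.8]
0 -14.2 [ 23.   14.  -13.6   0.  -62.4 142.8]
0 -24.2 [ 23.   14.  -13.6   0.  -62.4 132.8]
180 79.9 [ 23.   14.  -13.6   0.  -62.4  56.9]
180 95.8 [ 23.   14.  -13.6   0.  -62.4  72.8]
180 60 [ 23.   14.  -13.6   0.  -62.4  37. ]
180 30 [ 23.   14.  -13.6   0.  -62.4   7. ]
180 5.8 [ 23.   14.  -13.6   0.  -62.4 -17.2]
180 -14.2 [ 23.   14.  -13.6   0.  -62.4 -37.2]
180 -24.2 [ 23.   14.  -13.6   0.  -62.4 -47.2]
```

```bash
python3 - <<'E'
from h import *
robot.move_gripper(0.0); p=robot.read_position(); robot.servo_line([p[0],p[1],.36],speed=.25)
robot.goto([.588,.0415,.30],Rt(260)); robot.servo_line([.588,.0415,.245],speed=.1)
robot.dwell(.2); print(robot.read_t(),robot.read_position(),np.round(robot.read_qpos(),1),robot.read_grip_width(),robot.read_force(),robot.read_ft_torque())
im=[]
for n in("scene","top"):
    p,d=robot.grab_frame(n); cv2.imwrite(f"pics/{n}1.png",p[:,:,::-1]); 
    W=cloud(n,d); u,v=proj(n,np.array([.588,.0415,.245])).astype(int)
    print(n,u,v); im.append(cv2.resize(p[v-50:v+50,u-65:u+65,::-1],None,fx=5,fy=5,interpolation=cv2.INTER_CUBIC))
cv2.imwrite("pics/near.png",cv2.resize(np.vstack(im),None,fx=.6,fy=.6))
E
```

```text
5.6083 [0.58839053 0.04159761 0.24580209] [ 23.   11.9  -8.8   0.  -69.2  57. ] 0.0021105967545209754 [0.46571258 0.3252037  0.01650657] [-0.09098489  0.17471232 -0.00394247]
scene 279 183
top 262 211
```

View pics/near.png

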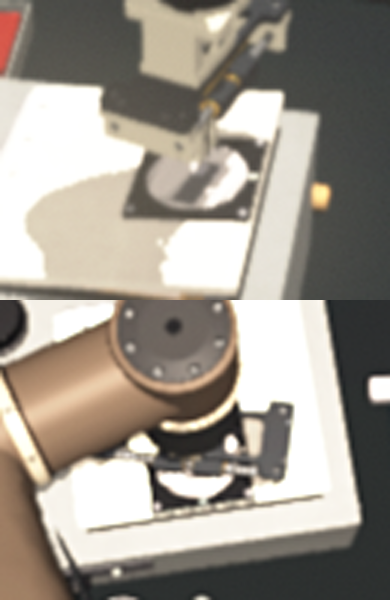

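The fingertip (crop px (207,165)) hangs over the slot, centred at about (200,185), and is lined up with it. I descend while watching the force.

```bash
python3 - <<'E'
from h import *
x,y=.588,.0415
f0=np.array(robot.read_force())
robot.servo_line([x,y,.215],speed=.06); print(robot.read_t(),robot.read_position().round(4),(np.array(robot.read_force())-f0).round(1))
z=.215
while z>.178:
    z-=.002; robot.servo_line([x,y,z],speed=.03); 
    f=np.array(robot.read_force())-f0; p=np.array(robot.read_position()); print(round(z,3),p.round(4),f.round(1),np.round(robot.read_ft_torque(),2))
    if f[2]>26 or np.hypot(*f[:2])>15: break
print(robot.read_t())
im=[]
p,d=robot.grab_frame("scene"); cv2.imwrite("pics/press.png",cv2.resize(p[130:240,210:350,::-1],None,fx=4,fy=4,interpolation=cv2.INTER_CUBIC))
E
```

```text
6.3583 [0.5881 0.0415 0.2149] [1.1 0.1 0.5]
0.213 [0.5881 0.0415 0.2131] [ 0.5 -0.4 -0.2] [-0.08  0.13  0.04]
0.211 [0.5879 0.0415 0.2109] [ 0.3 -0.6 -0.9] [-0.13  0.21  0.01]
0.209 [0.5879 0.0415 0.2088] [ 1.9 -1.5 -0.6] [-0.13  0.15  0.01]
0.207 [0.5881 0.0415 0.207 ] [ 2.  -0.6 -1. ] [-0.07  0.08  0.  ]
0.205 [0.588  0.0415 0.205 ] [ 1.4 -0.8  0.6] [-0.09  0.11 -0.06]
0.203 [0.588  0.0415 0.2029] [ 1.2 -1.1  0.3] [-0.11  0.19 -0.  ]
0.201 [0.5879 0.0415 0.2009] [-0.1 -0.   1.2] [-0.14  0.35 -0.01]
0.199 [0.5879 0.0415 0.1989] [ 0.1 -1.5  2.1] [-0.18  0.46 -0.07]
0.197 [0.5879 0.0415 0.1969] [-0.7 -1.   2.7] [-0.27  0.6   0.02]
0.195 [0.5879 0.0414 0.195 ] [-1.7 -0.9  2.7] [-0.23  0.86 -0.03]
0.193 [0.5879 0.0415 0.1931] [-0.8 -1.8  4.2] [-0.21  1.    0.04]
0.191 [0.5879 0.0414 0.1911] [-2.9 -1.   5. ] [-0.24  1.22  0.04]
0.189 [0.5878 0.0415 0.1892] [-2.1 -1.4  5.6] [-0.22  1.36  0.02]
0.187 [0.5878 0.0414 0.1873] [-2.1 -1.8  6.8] [-0.17  1.51 -0.01]
0.185 [0.5878 0.0414 0.1862] [-5.1  0.  11.8] [-0.01  2.52 -0.07]
0.183 [0.5879 0.0414 0.186 ] [-11.1   0.2  22.7] [ 0.4   4.62 -0.01]
0.181 [0.588  0.0414 0.1858] [-17.    1.8  34.2] [ 0.72  6.63 -0.01]
10.6083
```

View pics/press.png

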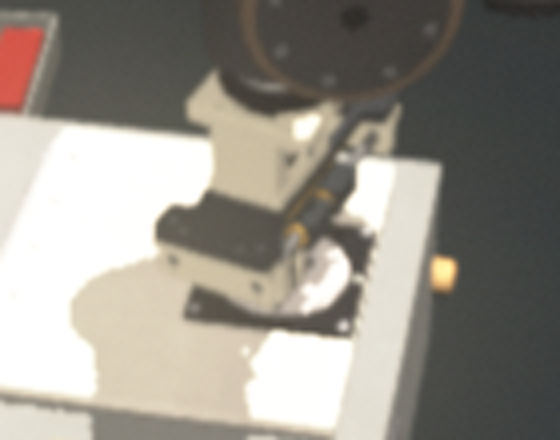

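The floor met its stop at z = 0.186, as it should. I ease to about 23 N and turn.

```bash
python3 - <<'E'
from h import *
x,y,z=.5875,.0412,.183
robot.servo_line([x,y,z],speed=.03)
t0=np.array(robot.read_ft_torque()); a=260
while a>160:
    a-=6 if a>194 else 3
    robot.movej(robot.ik([x,y,z],Rt(a)))
    f=np.array(robot.read_force()); T=np.array(robot.read_ft_torque())-t0; R=np.array(robot.read_tcp_rot())
    act=np.degrees(np.arctan2(R[1,1],R[0,1]))%360; p=np.array(robot.read_position())
    print(a,round(act,1),p.round(4),f.round(1),T.round(2),round(robot.read_t(),2))
    if f[2]<14: z-=.0007
    if f[2]>32: z+=.0007
    if abs(T[2])>1.2 or np.linalg.norm(f)>60: break
p,d=robot.grab_frame("scene"); cv2.imwrite("pics/turn.png",cv2.resize(p[130:240,210:350,::-1],None,fx=4,fy=4,interpolation=cv2.INTER_CUBIC))
E
```

```text
254 254.0 [0.5884 0.0413 0.186 ] [-7.5  0.8 21.5] [-0.37 -0.87 -0.02] 11.16
248 248.0 [0.5888 0.0412 0.186 ] [-6. -0. 20.] [-0.63 -1.48 -0.11] 11.41
242 242.0 [0.589  0.0411 0.1861] [-5.9 -1.3 19.3] [-0.93 -1.84 -0.04] 11.66
236 236.0 [0.589  0.0408 0.1861] [-5.3 -2.3 20.6] [-1.29 -1.87 -0.02] 11.91
230 230.0 [0.5889 0.0406 0.1861] [-4.9 -2.5 19.4] [-1.7  -1.91 -0.02] 12.16
224 224.0 [0.5888 0.0403 0.1861] [-4.6 -3.6 20.4] [-2.02 -1.9  -0.06] 12.41
218 218.0 [0.5888 0.0401 0.1861] [-5.4 -4.8 19.8] [-2.33 -1.88 -0.  ] 12.66
212 212.0 [0.5886 0.0399 0.1861] [-6.8 -5.8 20.1] [-2.58 -1.78 -0.02] 12.91
206 206.0 [0.5886 0.0398 0.1861] [-4.5 -4.4 20.1] [-2.69 -1.68 -0.01] 13.16
200 200.0 [0.5884 0.0396 0.1861] [-6.2 -5.  19.4] [-2.99 -1.62 -0.01] 13.41
194 194.0 [0.5883 0.0395 0.1861] [-5.9 -6.7 19.7] [-3.04 -1.52  0.01] 13.66
191 191.0 [0.5883 0.0395 0.186 ] [-6.5 -6.5 20.3] [-3.16 -1.42  0.01] 13.91
188 188.0 [0.5882 0.0394 0.1861] [-7.1 -6.8 21.6] [-3.26 -1.36 -0.01] 14.16
185 185.0 [0.5881 0.0393 0.1861] [-6.9 -8.3 22.9] [-3.39 -1.22  0.01] 14.41
182 182.0 [0.588  0.0392 0.186 ] [-6.9 -6.8 21.9] [-3.43 -1.13  0.03] 14.66
179 179.0 [0.5879 0.0391 0.186 ] [-7.8 -8.1 22. ] [-3.5  -1.    0.05] 14.91
176 176.0 [0.5878 0.0391 0.186 ] [-7.4 -6.7 21.5] [-3.53 -0.83  0.  ] 15.16
173 173.0 [0.5883 0.0396 0.1861] [-5.9 -5.9 20. ] [-2.88 -1.4   0.05] 15.41
170 170.0 [0.5888 0.0401 0.1861] [-5.6 -4.2 19. ] [-2.24 -2.    0.08] 15.66
167 167.0 [0.5894 0.0407 0.1861] [-3.  -2.3 18.8] [-1.58 -2.57  0.08] 15.91
164 164.0 [0.5898 0.0412 0.1861] [-1.4  0.4 17.1] [-1.01 -3.11  0.1 ] 16.16
161 161.1 [0.5901 0.0415 0.1861] [-0.8  0.  16.1] [-0.7  -3.36  0.3 ] 16.41
158 158.1 [0.5902 0.0415 0.1861] [-1.  -0.8 15.5] [-0.71 -3.52  0.76] 16.66
```

View pics/turn.png

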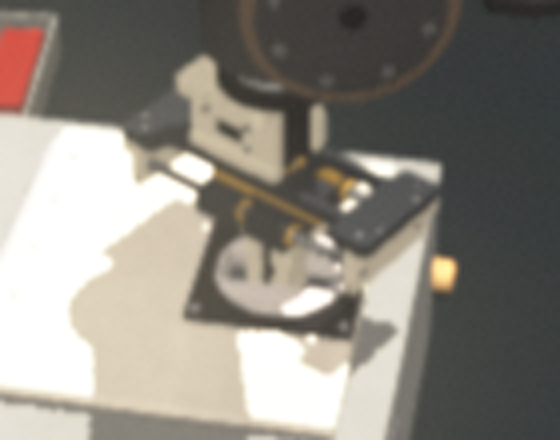

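The torque climbs 0.3→0.76 N m at about 20° of over-turn, which matches the expected play, so the latch is at its stop. I ease the torque off and lift clear of the floor. Then I align the finger in the slot and withdraw.

```bash
python3 - <<'E'
from h import *
x,y,z=.5875,.0412,.183
def rep(s): 
    R=np.array(robot.read_tcp_rot()); print(s,round(np.degrees(np.arctan2(R[1,1],R[0,1]))%360,1),np.round(robot.read_position(),4),np.round(robot.read_force(),1),np.round(robot.read_ft_torque(),2),round(robot.read_t(),2))
robot.movej(robot.ik([x,y,z],Rt(156))); rep("push")
robot.movej(robot.ik([x,y,z],Rt(161))); rep("ease")
robot.servo_line([x,y,.188],speed=.02); rep("up")
robot.servo_line([x,y,.194],speed=.02); rep("up2")
robot.movej(robot.ik([x,y,.194],Rt(184))); rep("align")
robot.servo_line([x,y,.23],speed=.05); rep("out")
robot.servo_line([x,y,.32],speed=.15)
robot.goto([.45,-.35,.36],Rt(184)); rep("away")
im=[]
for n,(u0,u1,v0,v1) in(("top",(165,345,125,285)),("scene",(150,350,150,330))):
    p,d=robot.grab_frame(n); cv2.imwrite(f"pics/{n}2.png",p[:,:,::-1]); np.save(f"pics/{n}2d.npy",d)
    im.append(cv2.resize(p[v0:v1,u0:u1,::-1],(400,360) if n=="scene" else (400,356),interpolation=cv2.INTER_CUBIC)[:356])
cv2.imwrite("pics/after.png",np.hstack(im))
E
```

```text
push 156.2 [0.5902 0.0415 0.1861] [-1.2 -0.  16.2] [-0.14  0.42  1.01] 16.96
ease 161.1 [0.5901 0.0416 0.1861] [-1.1  0.7 16.7] [0.09 0.54 0.03] 17.21
up 161.0 [0.5902 0.0417 0.1893] [ 4.4 -1.2  5. ] [-0.13 -1.7   0.02] 17.61
up2 161.0 [0.5883 0.0414 0.1919] [  8.4  -1.8 -11.9] [-0.65 -2.94  0.19] 18.06
align 183.8 [0.5874 0.0413 0.1935] [ 0.   0.3 -0.1] [0.01 0.1  0.01] 18.52
out 184.0 [0.5873 0.0412 0.2297] [-0.4 -1.   0.1] [-0.    0.05  0.01] 19.39
away 184.0 [ 0.4505 -0.3493  0.3597] [-0.4  0.6  1. ] [0.01 0.11 0.01] 21.68
```

View pics/after.png

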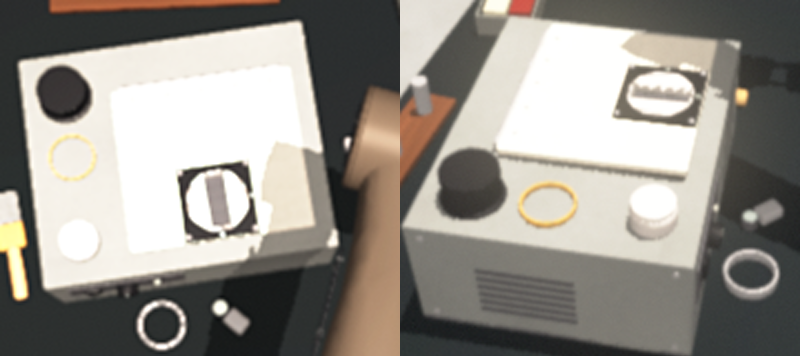

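The top crop shows the slot (217,200) along the extractor's x and the hatch low; nothing else appears to have moved. I check the angle, the height and the bystanders numerically.

```bash
python3 - <<'E'
from h import *
n="top"; a=cv2.imread("pics/top0.png"); p=cv2.imread("pics/top2.png"); g=p.max(2)
u0,v0=proj(n,np.array([.588,.041,.2])).round().astype(int)
m=((g>75)&(g<185)).astype(np.uint8); z=np.zeros_like(m); cv2.circle(z,(int(u0),int(v0)),14,1,-1); m&=z
k,l,st,c=cv2.connectedComponentsWithStats(m); j=1+st[1:,4].argmax()
Q=np.array([ray(n,(b,aa),.19) for aa,b in np.argwhere(l==j)]); e=np.linalg.eigh(np.cov(Q[:,:2].T))[1][:,1]
print("slot angle",np.degrees(np.arctan2(e[1],e[0]))%180,"expected ~5.8; area",st[j],cv2.minAreaRect(Q[:,:2].astype(np.float32)))
for s in "02":
    for nm in("top","scene"):
        W=cloud(nm,np.load(f"pics/{nm}{s}d.npy")); d=np.hypot(W[...,0]-.588,W[...,1]-.041)
        print(s,nm,"dial/frame z",np.percentile(W[(d<.07)&(W[...,2]>.15)][:,2],[5,50,90]).round(4))
D=cv2.absdiff(a,p).max(2); D[:,345:]=0; D[300:]=0
for s in("top","scene"):
    A=cv2.imread(f"pics/{s}0.png"); B=cv2.imread(f"pics/{s}2.png"); M=(cv2.absdiff(A,B).max(2)>60).astype(np.uint8)
    k,l,st,c=cv2.connectedComponentsWithStats(cv2.morphologyEx(M,cv2.MORPH_OPEN,np.ones((3,3))))
    print(s,[(st[i].tolist()) for i in range(1,k) if st[i,4]>25])
print(robot.read_t())
E
```

```text
slot angle 7.704522193753718 expected ~5.8; area [258 205  10  21 156] ((0.5895752906799316, 0.04214347153902054), (0.06755369901657104, 0.023990940302610397), 6.940594673156738)
0 top dial/frame z [0.1807 0.2179 0.2269]
0 scene dial/frame z [0.184  0.2193 0.2272]
2 top dial/frame z [0.1826 0.2022 0.2084]
2 scene dial/frame z [0.187  0.2045 0.2078]
top [[310, 165, 125, 159, 8783], [432, 189, 33, 48, 770], [277, 192, 39, 50, 689], [322, 196, 6, 11, 63], [251, 204, 15, 12, 101], [461, 206, 18, 19, 249], [385, 207, 175, 153, 9853], [260, 211, 15, 15, 116], [420, 235, 33, 13, 138], [402, 238, 6, 9, 34], [399, 251, 5, 11, 41], [406, 250, 8, 7, 34], [404, 264, 27, 23, 423], [487, 282, 8, 10, 41], [467, 297, 25, 25, 286], [261, 308, 48, 50, 882], [338, 336, 74, 84, 4734], [242, 358, 26, 21, 290], [269, 361, 17, 15, 124], [302, 361, 40, 59, 1060], [264, 373, 9, 13, 59], [194, 377, 59, 43, 1688], [253, 381, 7, 8, 32], [290, 387, 9, 7, 43], [251, 406, 8, 8, 49], [282, 415, 6, 5, 26]]
scene [[355, 0, 37, 29, 824], [398, 0, 99, 129, 7357], [529, 0, 31, 22, 441], [351, 25, 11, 11, 80], [501, 28, 59, 231, 5068], [350, 30, 54, 35, 805], [332, 37, 26, 14, 224], [356, 38, 8, 5, 32], [484, 62, 14, 33, 257], [358, 65, 5, 9, 39], [367, 66, 5, 9, 35], [502, 67, 12, 6, 63], [483, 101, 15, 57, 541], [260, 162, 59, 38, 963], [263, 179, 19, 13, 122], [485, 179, 14, 75, 664], [290, 180, 12, 14, 102], [279, 187, 7, 7, 38], [266, 193, 8, 5, 33], [258, 195, 40, 19, 400], [549, 214, 11, 29, 194], [226, 227, 68, 11, 398], [523, 241, 4, 8, 28], [452, 253, 16, 21, 155], [486, 261, 11, 9, 69], [502, 269, 33, 10, 147], [487, 309, 7, 6, 32]]
21.7833
```

The hatch is latched: the dial is about 19 mm lower, and the image differences fall on the latch, the arm and shadows. The slot reads 7–7.7° against 5.8°, so the latch may be 1–2° short of its stop, perhaps dragged back by floor friction when I eased off. There is time for one gentle clockwise nudge without floor contact.

```bash
python3 - <<'E'
from h import *
x,y,z=.5875,.0412,.1925
def rep(s): 
    R=np.array(robot.read_tcp_rot()); print(s,round(np.degrees(np.arctan2(R[1,1],R[0,1]))%360,1),np.round(robot.read_position(),4),np.round(robot.read_force(),1),np.round(robot.read_ft_torque(),2),round(robot.read_t(),2))
robot.goto([x,y,.26],Rt(184)); robot.servo_line([x,y,z],speed=.06); rep("in")
for a in(172,168,166,164,162,160,158,156):
    robot.movej(robot.ik([x,y,z],Rt(a))); rep(a)
    if robot.read_ft_torque()[2]>.6: break
robot.movej(robot.ik([x,y,z],Rt(182))); rep("back")
robot.servo_line([x,y,.26],speed=.08); rep("out"); robot.servo_line([x,y,.33],speed=.2)
robot.goto([.45,-.35,.36],Rt(184)); rep("away")
p,d=robot.grab_frame("top"); cv2.imwrite("pics/top3.png",p[:,:,::-1]); p=p[:,:,::-1].copy(); g=p.max(2)
m=((g>75)&(g<185)).astype(np.uint8); q=np.zeros_like(m); u,v=proj("top",np.array([.588,.041,.2])).round().astype(int); cv2.circle(q,(int(u),int(v)),14,1,-1); m&=q
k,l,st,c=cv2.connectedComponentsWithStats(m); j=1+st[1:,4].argmax()
Q=np.array([ray("top",(b,a),.19) for a,b in np.argwhere(l==j)]); e=np.linalg.eigh(np.cov(Q[:,:2].T))[1][:,1]
print("slot",np.degrees(np.arctan2(e[1],e[0]))%180,cv2.minAreaRect(Q[:,:2].astype(np.float32)))
W=cloud("top",d); r=np.hypot(W[...,0]-.588,W[...,1]-.041); print(np.percentile(W[(r<.07)&(W[...,2]>.15)][:,2],[50,90]))
cv2.imwrite("pics/final.png",cv2.resize(p[125:285,165:345],None,fx=4,fy=3.7,interpolation=cv2.INTER_CUBIC))
E
```

```text
in 184.0 [0.5878 0.0412 0.193 ] [-0.9 -0.4  0.1] [-0.02  0.13 -0.02] 24.63
172 172.2 [0.5877 0.0412 0.1929] [-0.6 -0.2 -0.1] [ 0.    0.12 -0.03] 24.95
168 168.2 [0.5875 0.0412 0.1926] [-0.4  0.1 -0. ] [0.03 0.08 0.01] 25.2
166 166.2 [0.5876 0.0413 0.1926] [0.1 0.8 0.3] [ 0.07  0.07 -0.01] 25.45
164 164.1 [0.5876 0.0412 0.1926] [-0.6  0.2  0.4] [0.11 0.04 0.16] 25.7
162 162.1 [0.5875 0.0412 0.1925] [ 0.  -0.7 -0.1] [ 0.12 -0.01  0.17] 25.95
160 160.1 [0.5875 0.0412 0.1925] [0.1 0.6 0.4] [ 0.16 -0.    0.34] 26.2
158 158.1 [0.5875 0.0412 0.1925] [-0.2 -0.2  0.4] [0.16 0.11 0.57] 26.45
156 156.1 [0.5875 0.0412 0.1926] [-1.  -0.   0.2] [0.18 0.17 0.73] 26.7
back 181.8 [0.5874 0.0411 0.1923] [ 0.2 -0.3  0.6] [-0.01  0.1   0.03] 27.21
out 182.0 [0.5872 0.0411 0.2594] [ 0.2 -0.4  0.3] [-0.01  0.1  -0.  ] 28.2
away 184.0 [ 0.4505 -0.3494  0.3597] [ 0.  -0.5 -0.4] [ 0.03  0.09 -0.05] 30.23
slot 6.743433996340116 ((0.5895637273788452, 0.04189663380384445), (0.06740667670965195, 0.023888004943728447), 6.238319396972656)
[0.20204884 0.20833186]
```

View pics/final.png

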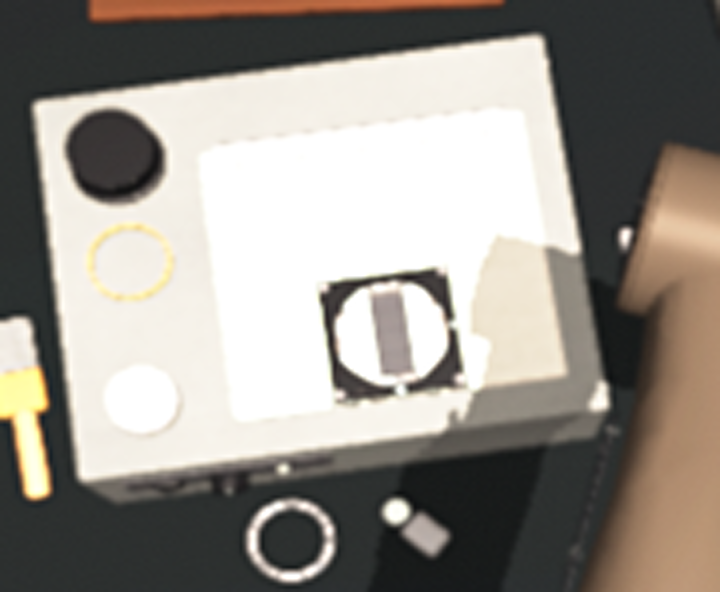

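The slot (390,333) now points along the extractor's x, at 6.2–6.7°, and the hatch is down. The finger met the stop again at 0.73 N m and came out with no force on it. Handing in.

```bash
python3 -c "
from rig import robot
robot.job_done(); print(robot.read_t())"
```

```text
the job is handed in; nothing more can be done
the job is handed in; nothing more can be done
```

The hatch is pressed down and its latch is turned to the stop, and the job was handed in at about 30 s with the arm well away.

**What I did:** With the closed fingertips in the slot, I pressed the hatch home. It met a firm stop at z = 0.186, where it should be. I held it there with about 20 N while turning the latch clockwise until it met its stop at about 1 N m. The first check read 1–2° short, so I went back in without touching the slot floor and nudged it clockwise to 0.73 N m.

**Last checks:**
- **Hatch:** the dial sits about 19 mm lower than at the start and stayed there with the hand away. That fits a latched hatch.
- **Latch angle:** the slot lies at 6.2–6.7° in the world, against an extractor yaw of about 5.8°. The difference is within measuring error.
- **Other objects:** after the first withdrawal, comparing pictures showed no change at the items around the extractor that the cameras could see. The arm hid the hammer from the top camera, so only the scene camera's comparison covers it. I did not repeat the comparison after the nudge; by eye, the bangle, tin, cuff, loupe and brush still lie where they were.

**One flaw:** while I withdrew the finger the first time, wall friction pulled up on the already latched hatch with about 12 N. The keeper held it.

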